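Stack the focus drive and present the bearing cap hole-up

TASK

On the phone-repair bench, build up the microscope's focus drive: set the black-flanged hub into the round pocket of the aluminium fixture, post up, then slip the brass spacer ring over its post, both let go sitting flat and fully down in the pocket. Then take the teal bearing cap from its cradle, find which end has the blind hole, turn it so that the hole faces straight up, and finish while still holding it like that in the gripper, still and clear of everything, with its middle at least 15 cm above the bench, ready for grease. Leave the other things on the bench where they are.

Things in the scene. Friction and masses are not known exactly. Their poses are not given: they have to be found in the camera images.
- fixture: Fixed aluminium block, 100 x 100 mm, 30 mm high, lying on the bench, with one round blind pocket in its top, 57 mm in diameter and 18 mm deep, chamfered at the mouth. Origin: centre of its underside, z up; the pocket is centred on it.
- pocket (a point): Centre of the floor of the fixture's pocket, 12 mm above the bench.
- hub: Loose hub, 180 g, standing upright on the bench: a black round flange 54 mm in diameter and 12 mm thick with a plain steel post 26 mm in diameter rising from its middle; 52 mm tall in all. Origin: centre of its underside, z axis up along the post. Seated in the pocket its flange top is 6 mm below the fixture's top face.
- spacer: Loose brass ring, 120 g, lying flat: 52 mm outside, 32 mm hole, 18 mm high. Origin: centre of its underside on the ring axis, z up. It goes over the hub's post and rests on the flange: its underside is then 12 mm above the pocket floor, and its upper 12 mm stand out of the fixture.
- cradle: Fixed grey V-shaped cradle on the bench, 44 mm long (its x axis), 40 mm wide (its y axis); it carries the cap lying level with the cap's axis along the cradle's x axis, 45 mm above the bench. It looks the same both ways round. Origin: centre of its underside. The cap's sides are free to be gripped across its diameter.
- cap: Loose teal bearing cap, about 140 g: plain cylinder, 42 mm in diameter, 56 mm long. One end is solid, the other has a dark blind hole 29 mm in diameter, 28 mm deep; otherwise the ends are alike (the solid one is heavier). It starts lying in the cradle, hole towards any side. Origin: on its axis at mid-length; its x axis points along the cylinder out of the hole (x up = hole up).
- cap_mouth (a point): Centre of the cap's hole mouth, on the end face, 28 mm from the cap's origin along its x axis.
- meter: Loose bystander: blue hand multimeter lying on its back, 175 x 85 x 44 mm. Origin: centre of its underside.
- mouse: Loose bystander: black computer mouse, 105 x 60 x 32 mm. Origin: centre of its underside.
- flux: Loose bystander: small white bottle standing upright, 40 mm in diameter, 100 mm tall. Origin: centre of its underside.
- driver: Loose bystander: screwdriver lying flat, 160 mm long, about 30 mm high at most.
- tray: Loose bystander: open clear plastic tray with four compartments, 110 x 75 x 22 mm. Origin: centre of its underside.
- pcbclamp: Loose bystander: low blue clamp holding a green circuit board, 100 x 50 x 22 mm. Origin: centre of its underside.
There are look-alikes about, which are no part of the job. Leave any blue look-alike of the hub alone. Of the things shaped like the cap, the teal one is meant.

How it is judged:
By the outcome, as a careful person would: the job done as asked, in the order asked, and still so for the second after the job is handed in, while the arm keeps its last pose, push and grip.
It also fails if it takes over 61 s, if anything falls off the work surface, if the arm or the gripper's body presses on something with over 40 N, if the wrist force passes 120 N, or if a joint passes its speed limit or range.

ROBOT

A 6-joint arm with a two-finger parallel gripper is mounted at the origin on the work surface. World frame = base frame: x ahead of the robot, y to its left, z up, the work surface at z = 0. Lengths are in m, angles in rad, forces in N, time in s.
With the tool pointing down it reaches from about 0.35 to 0.85 m from the base axis. Payload 8.1 kg.
Tool frame: the origin (TCP) lies on the mounting face of the last link; the fingertips stand 186 mm ahead of it and the grasp point (between the pads) lies 167 mm ahead of it (robot.finger_overhang is the distance from the TCP to the fingertips, in m); z points along the fingers, y is the line along which they close (so a half turn about z gives the same grasp; the last joint's range is limited). The gripper opens to 93 mm and grips with 3 to 60 N. Pads are 15 mm wide; open, the fingers measure 128 mm over their backs; the gripper's body (75 mm by 188 mm) begins 65 mm behind the grasp point.
Start: joints at [1.209, 0.13, 1.488, -0, 1.523, -0.085], TCP at [0.164, 0.577, 0.405] pointing down, gripper open.
Joint ranges: [-2.96, 2.96], [-0.89, 2.26], [0.02, 2.5], [-1.34, 4.48], [0, 2.73], [-2.66, 2.66]. Speed limits (rad/s): [2.39, 2.39, 2.79, 3.14, 3.14, 3.14].

INTERFACE

Orientations are given as a rotation vector (axis times angle).
In Python, from plant import readout, read_camera, get_calibration, job, robot gives the robot as it stands.
- The arm moves only by the shell command python3 -m handwheel 'ROWS' [FORCE]. ROWS is JSON, a list of rows, each a list of 5 numbers: the shift along the world's x, y, z in cm, then the turn about the world's z in rad, then the closure, from 0 (fully open) to 1 (shut). In form: [[tx, ty, tz, spin, gripper], ...]. A call has 1 to 10 rows; each row shifts and turns the commanded pose from where the row before left it; what a row does not reach is not made up. A row lasts 1/8 s, in which the tool goes at most 62.5 mm and 10.7 degrees, less where a joint would pass 70% of its speed; a pose out of reach is approached as far as the arm can. A call is refused whole if a number of a shift passes 6.25 or a number of a turn 0.188, either way. A call with a gripper value outside its range is refused whole. The fingers move at their own pace and stop on an object; FORCE is the grip in N (left out, the last holds). Time passes only in rows, so rows that do not move let the fingers close. It gives the time, the measured TCP pose, the force, the opening and the grip force at its end, in the units of the state.
- readout.read_state(): the state, without advancing time (a new reading comes with each control period).
- read_camera(name): name is "side" or "top"; returns the picture (480x640x3 uint8, red, green, blue); there is no depth.
- get_calibration(name): a dict with "fovy" (degrees; the focal length in pixels is half the picture's height over the tangent of half this angle, whatever the lens; pixels are square), "cx", "cy" (the principal point, pixels), "pose" (4x4, takes a point from camera to world coordinates). Camera axes: x right, y down, z forward; pixel columns grow to the right and rows downward; lengths in m; the calibration is good to about 2 mm. A picture is of the moment at which its call begins. get_calibration takes no time and is no camera call.
- job.close_job(): hands the job in; it is judged then, once.
The state is a dict: "t": time; "q": joint angles; "dq": joint speeds; "joint_torque": joint torques, N m; "tool_pos": TCP position; "orientation": TCP orientation; "force": force on the tool from outside, world axes, zero at the start; "wrist_torque": the same for the moment, N m; "opening": finger opening in m; "gripper_force": force on a finger pad.
Only numpy, scipy, OpenCV 4.12 (cv2) and the standard library are available. Lean on these libraries where they do the work, as an engineer would, in place of code of your own. Each camera call takes 0.05 s, during which the arm holds its last target. There are 200 camera calls.

## Working session

There is one attempt and no reset: what is moved stays moved. The work goes in short steps, Python scripts to look and compute and a shell command to move; the robot and the scene stay as the last step left them, time stands still between calls to the robot, and variables do not carry over. Pictures are saved under pics/ and viewed, at most 10 in all, crops included, and the job is handed in when it is done.

```bash
ls; mkdir -p pics; python3 - <<'E'
from plant import readout, read_camera, get_calibration, job, robot
import cv2, numpy as np
for n in("side","top"):
    im=read_camera(n); cv2.imwrite(f"pics/{n}0.png",im[:,:,::-1]); np.save(n+"0.npy",im)
    c=get_calibration(n); print(n,c)
print(readout.read_state())
E
```

```text
pics
side {'fovy': 42.62303957612252, 'cx': 316.11683080157957, 'cy': 245.77536479201268, 'pose': array([[-0.98104668, -0.12183327,  0.15067866,  0.44000443],
       [-0.19376347,  0.60971673, -0.7685709 ,  0.9898857 ],
       [ 0.0017662 , -0.78319995, -0.62176741,  0.88440833],
       [ 0.        ,  0.        ,  0.        ,  1.        ]])}
top {'fovy': 53.195638115103684, 'cx': 321.1483067994088, 'cy': 240.726341619146, 'pose': array([[ 0.02042744, -0.99595868,  0.0874587 ,  0.53874716],
       [-0.99966119, -0.01893503,  0.01785993, -0.00675497],
       [-0.01613172, -0.0877939 , -0.99600803,  1.12178041],
       [ 0.        ,  0.        ,  0.        ,  1.        ]])}
{'t': 0.1, 'q': array([ 1.20860242e+00,  1.31082383e-01,  1.48914509e+00,  2.53694980e-05,
        1.52301131e+00, -8.53780698e-02]), 'dq': array([-0.00024594, -0.00141987, -0.00062043,  0.00114795,  0.00068261,
        0.0010297 ]), 'joint_torque': array([ 1.61170956e-03, -5.61342108e+01, -4.93096840e+01,  7.70211755e-02,
        2.92196427e-02, -4.10410462e-05]), 'tool_pos': array([0.16386617, 0.57698076, 0.40380793]), 'orientation': array([-4.33382311e-01, -3.11116175e+00,  2.51211688e-03]), 'force': array([-0.23913144,  0.32728333, -1.01538307]), 'wrist_torque': array([ 5.59241671e-02,  2.11203067e-02, -6.44414748e-05]), 'gripper_force': 0.0, 'opening': 0.0928236592670632}
```

View pics/top0.png

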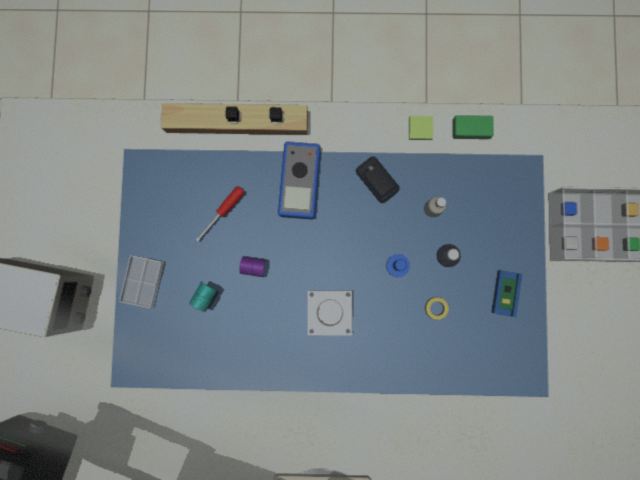

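View pics/side0.png

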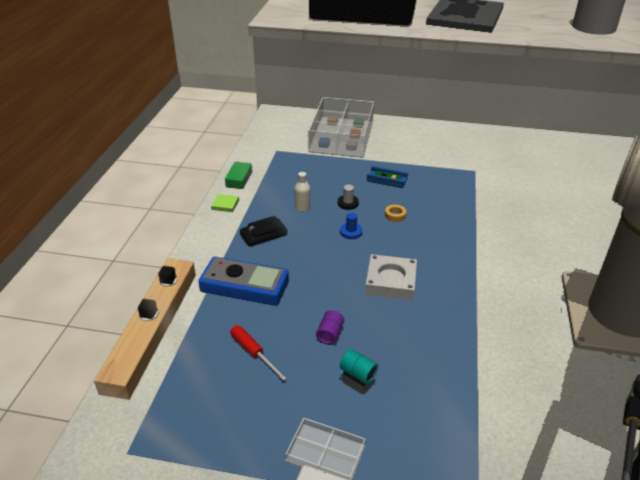

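The side and top views agree on what is where. In the top view:
- **Hub candidates:** the black-flanged one with a steel post at (449,255) is the hub. The blue one at (398,265) is the look-alike.
- **Cap candidates:** teal at (204,296) is the cap. Purple at (253,266) is the look-alike.
- **Others:** the spacer is at (437,308) and the fixture pocket at (330,313).

Next I'll make one enlarged crop to confirm these.

```bash
cat > h.py <<'E'
import numpy as np, cv2
from plant import readout, read_camera, get_calibration
def cal(n):
    c=get_calibration(n); return c,240/np.tan(np.radians(c["fovy"]/2))
def ray(n,uv):
    c,f=cal(n); P=c["pose"]; d=np.array([(uv[0]-c["cx"])/f,(uv[1]-c["cy"])/f,1.])
    return P[:3,3],P[:3,:3]@d
def onz(n,uv,z):
    o,d=ray(n,uv); return o+d*(z-o[2])/d[2]
def px(n,p):
    c,f=cal(n); P=c["pose"]; q=P[:3,:3].T@(np.asarray(p)-P[:3,3]); return np.array([c["cx"]+f*q[0]/q[2],c["cy"]+f*q[1]/q[2]])
def tri(a,b):
    (o1,d1),(o2,d2)=ray("top",a),ray("side",b)
    s=np.linalg.lstsq(np.c_[d1,-d2],o2-o1,rcond=None)[0]
    p,q=o1+s[0]*d1,o2+s[1]*d2; return (p+q)/2,np.linalg.norm(p-q)
E
python3 - <<'E'
import numpy as np,cv2
t=np.load("top0.npy")[:,:,::-1];s=np.load("side0.npy")[:,:,::-1]
R=lambda im,u,v,w,k:cv2.resize(im[v-w:v+w,u-w:u+w],(k,k),interpolation=cv2.INTER_CUBIC)
a=np.hstack([R(t,204,296,25,260),R(t,449,255,25,260),R(t,330,313,30,260)])
b=np.hstack([R(s,358,366,30,260),R(s,348,198,25,260),R(s,391,276,35,260)])
cv2.imwrite("pics/crop.png",np.vstack([a,b]))
E
```

```text
(no output)
```

View pics/crop.png

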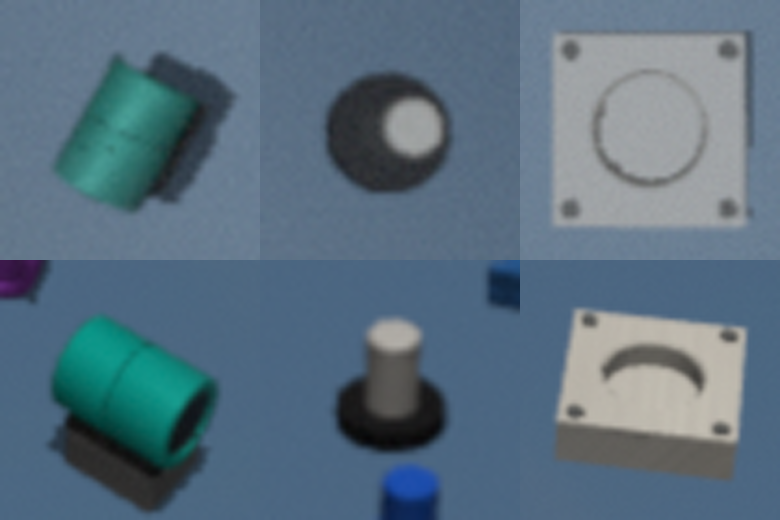

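The crops show:
- **Hub:** the black flange and bright steel post confirm it.
- **Pocket:** centred in the fixture.
- **Cap:** the dark hole is on the lower-right end in the side view, about (377,374). That means it faces −x/+y, the lower-left end in the top view.

Now I'll measure positions.

```bash
cat > meas.py <<'E'
from h import *
def blob(m,uv,r=40):
    k=np.zeros_like(m,np.uint8);cv2.circle(k,uv,r,1,-1)
    cs,_=cv2.findContours((m&(k>0)).astype(np.uint8),cv2.RETR_EXTERNAL,cv2.CHAIN_APPROX_NONE)
    return max(cs,key=cv2.contourArea)
E
python3 - <<'E'
from meas import *
np.set_printoptions(precision=4,suppress=True)
t=np.load("top0.npy");s=np.load("side0.npy")
T,S=[cv2.cvtColor(x,cv2.COLOR_RGB2HSV).astype(int) for x in(t,s)]
def ctr(c): return np.array(cv2.minAreaRect(c)[0])
# fixture: low saturation bright
c=blob((T[...,1]<60),(330,313),40); r=cv2.minAreaRect(c); M=cv2.moments(c)
print("fix",r,M["m10"]/M["m00"],M["m01"]/M["m00"],onz("top",r[0],.03))
P=[onz("top",p,.03) for p in cv2.boxPoints(r)]; print("sides",[np.linalg.norm(P[i]-P[i-1]) for i in range(4)],"yaw",np.degrees(np.arctan2(*(P[1]-P[0])[1::-1])))
# corner dots in top
g=cv2.cvtColor(t,cv2.COLOR_RGB2GRAY).astype(float)
D=[]
for u,v in((312,295),(348,295),(312,331),(348,331)):
    w=np.clip(150-g[v-5:v+6,u-5:u+6],0,None)
    w=np.clip(g[v-5:v+6,u-5:u+6].max()-25-g[v-5:v+6,u-5:u+6],0,None); yy,xx=np.mgrid[v-5:v+6,u-5:u+6]; D.append([(w*xx).sum()/w.sum(),(w*yy).sum()/w.sum()])
D=np.array(D);print("dots",D.round(1).tolist(),onz("top",D.mean(0),.03))
# pocket rim darkness
k=g[285:341,302:358]
# hub flange black
c=blob((T[...,2]<95)|((T[...,1]<60)),(449,255),18); e=cv2.fitEllipse(c); print("flange",e,onz("top",e[0],.010), "dia",e[1][0]/ (cal("top")[1]/1.11))
c=blob((T[...,1]<60)&(T[...,2]>120),(453,255),14); e=cv2.fitEllipse(c); pt=e[0]; print("post top",e,onz("top",pt,.052))
c=blob((S[...,2]>150)&(S[...,1]<60),(348,190),14); print("side post",cv2.boundingRect(c))
# spacer
c=blob((T[...,0]>15)&(T[...,0]<35)&(T[...,1]>80),(437,308),25); e=cv2.fitEllipse(c); print("spacer",e,onz("top",e[0],.012),onz("top",e[0],.018))
# cap
c=blob((T[...,0]>75)&(T[...,0]<92)&(T[...,1]>120),(204,296),30); r=cv2.minAreaRect(c); print("cap",r,onz("top",r[0],.045),cv2.boxPoints(r).tolist())
P=np.array([onz("top",p,.045) for p in cv2.boxPoints(r)]); d=[P[1]-P[0],P[2]-P[1]]; print([np.linalg.norm(x) for x in d],[np.degrees(np.arctan2(x[1],x[0])) for x in d])
c=blob((S[...,0]>75)&(S[...,0]<92)&(S[...,1]>120),(358,366),35); r=cv2.minAreaRect(c); print("cap side",r,cv2.boxPoints(r).tolist())
E
```

```text
fix ((329.5, 313.0), (46.0, 45.0), 90.0) 329.4893004115226 312.5112757201646 [ 0.4713 -0.0094  0.03  ]
sides [np.float64(0.10290459704563328), np.float64(0.10194377129168875), np.float64(0.10275246478753933), np.float64(0.10109686090310788)] yaw -88.8159370900477
dots [[311.6, 292.9], [350.4, 294.1], [311.4, 332.5], [349.6, 331.5]] [ 0.4719 -0.0122  0.03  ]
flange ((448.1822814941406, 255.09034729003906), (22.46558952331543, 23.23684310913086), 99.5811538696289) [ 0.6086 -0.2813  0.01  ] dia 0.05202597589711672
post top ((453.0709533691406, 253.9662628173828), (9.60263729095459, 10.059921264648438), 110.7181167602539) [ 0.6087 -0.2818  0.052 ]
side post (345, 185, 8, 5)
spacer ((436.5674133300781, 307.9110412597656), (20.709897994995117, 21.60587501525879), 125.3786849975586) [ 0.487 -0.254  0.012] [ 0.4873 -0.2527  0.018 ]
cap ((202.86154174804688, 296.9922790527344), (18.10906982421875, 25.179048538208008), 29.744882583618164) [0.5017 0.2751 0.045 ] [[188.75384521484375, 303.43072509765625], [201.24615478515625, 281.5692138671875], [216.96923828125, 290.5538330078125], [204.4769287109375, 312.41534423828125]]
[np.float64(0.05576795205732095), np.float64(0.0410943569382497)] [np.float64(-27.809073833792333), np.float64(-118.08027282041438)]
cap side ((358.3291931152344, 366.00677490234375), (37.259971618652344, 24.12891387939453), 31.429563522338867) [[336.14154052734375, 366.5865478515625], [348.72357177734375, 345.997802734375], [380.516845703125, 365.427001953125], [367.934814453125, 386.0157470703125]]
```

```bash
python3 - <<'E'
from meas import *
np.set_printoptions(precision=4,suppress=True)
t=np.load("top0.npy");s=np.load("side0.npy")
g=cv2.GaussianBlur(cv2.cvtColor(t,cv2.COLOR_RGB2GRAY),(0,0),.7).astype(np.float32)
pts=[]
for a in np.radians(np.arange(0,360,4)):
    rr=np.arange(9,17,.1); u=330+rr*np.cos(a);v=313+rr*np.sin(a)
    x=cv2.remap(g,u.astype(np.float32)[None],v.astype(np.float32)[None],cv2.INTER_CUBIC)[0]; i=x.argmin()
    if x[[0,-1]].min()-x[i]>8: pts.append([u[i],v[i]])
e=cv2.fitEllipse(np.float32(pts)); print(len(pts),e,onz("top",e[0],.03),onz("top",e[0],.024))
# square edges by white-area moments: saturation threshold subpixel, scan rows/cols
sat=cv2.cvtColor(t,cv2.COLOR_RGB2HSV)[...,1].astype(float)
def edge(line,x0):  # subpixel crossing of midlevel
    i=np.abs(np.diff(line)).argmax(); lo,hi=line[:max(i-2,1)].mean(),line[i+4:].mean(); m=(lo+hi)/2
    for j in range(len(line)-1):
        if (line[j]-m)*(line[j+1]-m)<=0: return x0+j+(line[j]-m)/(line[j]-line[j+1])
L=np.median([edge(sat[v,298:315],298) for v in range(300,327)]);Rr=np.median([edge(sat[v,345:362],345) for v in range(300,327)])
U=np.median([edge(sat[282:298,u],282) for u in range(317,344)]);B=np.median([edge(sat[328:345,u],328) for u in range(317,344)])
print("edges",L,Rr,U,B,onz("top",((L+Rr)/2,(U+B)/2),.03), onz("top",(L,313),.03)[1]-onz("top",(Rr,313),.03)[1])
# side: dots
gs=cv2.cvtColor(s,cv2.COLOR_RGB2GRAY).astype(float);D=[]
for cu,cv_ in((70,60),(210,75),(55,150),(202,168)):
    u,v=round(356+cu*70/260),round(241+(cv_-0)*70/260)
    w=gs[v-4:v+5,u-4:u+5];w=np.clip(np.median(w)-15-w,0,None);yy,xx=np.mgrid[v-4:v+5,u-4:u+5];D.append([(w*xx).sum()/w.sum(),(w*yy).sum()/w.sum()])
Q=np.array([onz("side",d,.03) for d in D]);print(np.round(D,1).tolist(),Q,Q.mean(0))
# side spacer, hub post
S=cv2.cvtColor(s,cv2.COLOR_RGB2HSV)
c=blob((S[...,0]>10)&(S[...,0]<35)&(S[...,1]>110),(396,213),18); e=cv2.fitEllipse(c);print("spacer side",e,onz("side",e[0],.009))
print("cap side",onz("side",(358.3,366),.045))
print("predicted hub post top px side",px("side",[.6087,-.2815,.052]))
E
```

```text
90 ((329.58526611328125, 312.02777099609375), (25.042377471923828, 25.587339401245117), 176.9989776611328) [ 0.4735 -0.0095  0.03  ] [ 0.4731 -0.0095  0.024 ]
edges 307.02647783251234 351.877380952381 289.89375 335.0342261904762 [ 0.4725 -0.0092  0.03  ] 0.1011592564174216
[[374.9, 254.9], [413.6, 259.5], [370.2, 282.6], [409.5, 287.7]] [[ 0.5143 -0.0601  0.03  ]
 [ 0.43   -0.0606  0.03  ]
 [ 0.5131  0.0324  0.03  ]
 [ 0.4316  0.0323  0.03  ]] [ 0.4723 -0.014   0.03  ]
spacer side ((395.2073059082031, 212.482421875), (15.85597038269043, 20.295564651489258), 92.22809600830078) [ 0.4871 -0.2594  0.009 ]
cap side [0.5046 0.2718 0.045 ]
predicted hub post top px side [348.242  187.5808]
```

```bash
python3 -m handwheel '[[5,-3,0,-0.05,0],[5,-3,0,-0.05,0],[4,-4.5,0,-0.05,0],[3,-5,0,-0.05,0],[3,-5,0,-0.05,0],[3,-5,0,-0.05,0],[3,-5,0,-0.05,0],[3,-5,0,-0.05,0],[3,-5,0,-0.05,0],[2,-5.5,0,-0.05,0]]'
python3 -m handwheel '[[2,-5.5,0,0,0],[2,-5.5,0,0,0],[1.5,-6,0,0,0],[1.5,-6,0,0,0],[1.5,-6,0,0,0],[1.5,-6,0,0,0],[0.5,-5,0,0,0],[0,0,0,0,0]]'
```

```text
t: 1.35
tool_pos: [0.5046, 0.1154, 0.4043]
orientation: [-1.192, -2.906, 0.0]
force: [0.7, 0.6, 0.5]
opening: 0.0934
gripper_force: 0.0
t: 2.35
tool_pos: [0.6083, -0.2866, 0.4032]
orientation: [-1.195, -2.903, 0.001]
force: [-1.5, -0.4, -0.0]
opening: 0.0928
gripper_force: 0.0
```

```bash
python3 -m handwheel '[[0,0.5,-5,0,0],[0,0,-6,0,0],[0,0,-5,0,0],[0,0,-2.3,0,0.2],[0,0,-1,0,0.4],[0,0,0,0,0.8],[0,0,0,0,0.9],[0,0,0,0,0.9]]' 5
```

```text
t: 3.35
tool_pos: [0.6097, -0.2783, 0.2138]
orientation: [1.189, 2.905, -0.001]
force: [0.1, 0.9, 0.7]
opening: 0.0476
gripper_force: 0.0
```

```bash
python3 -m handwheel '[[0,0,0,0,0.9],[0,0,0,0,0.9],[0,0,0,0,0.9]]' 5; python3 -m handwheel '[[0,0,0,0,0.5],[0,0,0,-0.185,0.5],[0,0,0,-0.185,0.5],[0,0,0,-0.185,0.5],[0,0,0,-0.185,0.5],[0,0,0,-0.185,0.5],[0,0,0,-0.185,0.5],[0,0,0,-0.185,0.5],[0,0,0,-0.185,0.5],[0,0,0,-0.09,0.5]]' 5
```

```text
t: 3.72
tool_pos: [0.6089, -0.2783, 0.2124]
orientation: [1.19, 2.907, -0.001]
force: [-2.1, -2.8, 4.6]
opening: 0.0258
gripper_force: 5.0
t: 4.97
tool_pos: [0.6089, -0.2774, 0.2111]
orientation: [-2.898, -1.209, -0.0]
force: [-0.2, 0.5, -0.5]
opening: 0.0465
gripper_force: 0.0
```

```bash
python3 -m handwheel '[[0,0,0,0,0.9],[0,0,0,0,0.9],[0,0,0,0,0.9],[0,0,0,0,0.9]]' 15
```

```text
t: 5.48
tool_pos: [0.6089, -0.2778, 0.2116]
orientation: [-2.896, -1.217, 0.0]
force: [0.9, 0.2, -0.3]
opening: 0.0255
gripper_force: 15.0
```

```bash
python3 -m handwheel '[[0,0,4,0,0.9],[0,0,5,0,0.9],[-2.6,5.2,0,0,0.9],[-2.7,5.4,0,0,0.9],[-2.7,5.4,0,0,0.9],[-2.7,5.4,0,0,0.9],[-2.2,4.4,0,0,0.9],[-0.7,1,-4.5,0,0.9],[0,0,0,0,0.9],[0,0,0,0,0.9]]' 15
python3 - <<'E'
from meas import *
s=read_camera("side");np.save("side1.npy",s);t=read_camera("top");np.save("top1.npy",t)
print(readout.read_state()["tool_pos"],readout.read_state()["opening"])
R=lambda im,u,v,w,k:cv2.resize(im[v-w:v+w,u-w:u+w],(k,k),interpolation=cv2.INTER_CUBIC)
cv2.imwrite("pics/ins.png",np.hstack([R(s,391,262,45,400),R(t,330,305,45,400)])[:,:,::-1])
E
```

```text
t: 6.72
tool_pos: [0.4735, -0.0103, 0.2577]
orientation: [2.896, 1.216, 0.0]
force: [0.3, -0.4, -0.5]
opening: 0.0254
gripper_force: 15.0
[ 0.47410915 -0.01067178  0.25851028] 0.025706009995232475
```

View pics/ins.png

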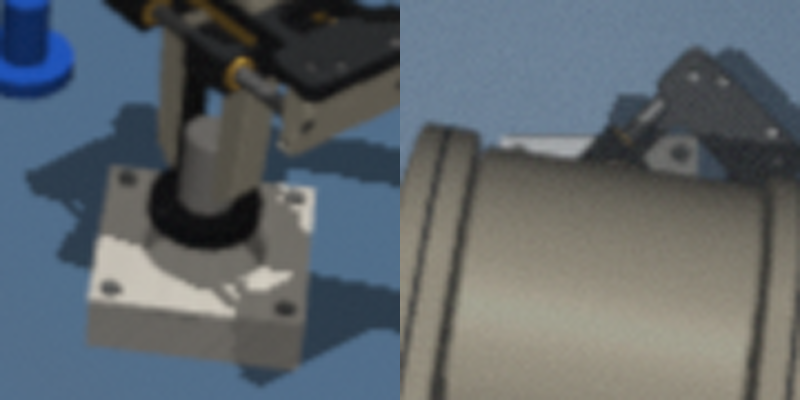

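```bash
python3 - <<'E'
from meas import *
np.set_printoptions(precision=4,suppress=True)
s=np.load("side0.npy");g=cv2.cvtColor(s,cv2.COLOR_RGB2GRAY)
def dots(g,cs,n):
    b=cv2.morphologyEx(g,cv2.MORPH_BLACKHAT,cv2.getStructuringElement(cv2.MORPH_ELLIPSE,(9,9))).astype(float);D=[]
    for u,v in cs:
        w=b[v-3:v+4,u-3:u+4];w=np.clip(w-.3*w.max(),0,None);yy,xx=np.mgrid[v-3:v+4,u-3:u+4];D.append([(w*xx).sum()/w.sum(),(w*yy).sum()/w.sum()])
    Q=np.array([onz(n,d,.03) for d in D]);print(n,np.round(D,1).tolist());print(Q[:,:2],Q.mean(0))
dots(g,[(374,257),(412,261),(370,281),(410,286)],"side")
t=np.load("top0.npy")
dots(cv2.cvtColor(t,cv2.COLOR_RGB2GRAY),[(312,295),(348,295),(312,331),(348,331)],"top")
# flange box now
s=np.load("side1.npy");S=cv2.cvtColor(s,cv2.COLOR_RGB2HSV)
m=(s.max(2)<45)
c=blob(m,(391,264),14);print("flange box",cv2.boundingRect(c),cv2.contourArea(c))
hull=cv2.convexHull(c)[:,0];print(hull[:,0].min(),hull[:,0].max()+1,hull[:,1].max()+1)
a=np.linspace(0,2*np.pi,200)
def box(x,y,h):
    P=np.array([px("side",[x+.027*np.cos(k),y+.027*np.sin(k),z]) for k in a for z in(h,h+.012)])
    return P[:,0].min()+.5,P[:,0].max()+.5,P[:,1].max()+.5
print("pred",box(.4738,-.0105,.0465),box(.4738,-.0145,.0465))
E
```

```text
side [[374.3, 257.0], [411.8, 261.1], [370.4, 281.4], [409.7, 286.1]]
[[ 0.5149 -0.0523]
 [ 0.4334 -0.0545]
 [ 0.5131  0.0287]
 [ 0.4318  0.0274]] [ 0.4733 -0.0127  0.03  ]
top [[311.2, 294.2], [347.5, 294.1], [311.2, 330.7], [347.5, 330.7]]
[[ 0.5126  0.0328]
 [ 0.5145 -0.0493]
 [ 0.4309  0.0311]
 [ 0.4328 -0.0505]] [ 0.4727 -0.009   0.03  ]
flange box (380, 251, 25, 22) 209.0
380 405 273
pred (np.float64(379.38538615156887), np.float64(405.6817174687093), np.float64(274.75509968630973)) (np.float64(379.60382398722993), np.float64(405.83931283987727), np.float64(273.51147260259074))
```

The side view shows the hub upright over the pocket: flange bottom at column 392.5, row 273. Held against the tool pose, the side camera reads about 4 mm low in y, so the pocket is at (0.473, −0.009), as the top camera says.

```bash
python3 -m handwheel '[[-0.08,0.15,-0.5,0,0.9],[0,0,-0.6,0,0.9],[0,0,-0.4,0,0.9],[0,0,-0.4,0,0.9],[0,0,-0.4,0,0.9],[0,0,0,0,0.9]]' 15
```

```text
t: 7.58
tool_pos: [0.4721, -0.0085, 0.2334]
orientation: [2.897, 1.216, -0.001]
force: [0.6, -1.4, -2.1]
opening: 0.0256
gripper_force: 15.0
```

```bash
python3 -m handwheel '[[0,0,-0.4,0,0.9],[0,0,-0.4,0,0.9],[0,0,-0.2,0,0.9],[0,0,0,0,0.9]]' 15
```

```text
t: 8.07
tool_pos: [0.4722, -0.0084, 0.2237]
orientation: [2.897, 1.216, -0.0]
force: [-0.1, -3.8, -0.9]
opening: 0.0255
gripper_force: 15.0
```

```bash
python3 -m handwheel '[[0,-0.1,-0.1,0,0.9],[0,0,-0.1,0,0.9],[0,0,0,0,0.9]]' 8;  python3 -m handwheel '[[0,0,0,0,0.3],[0,0,0,0,0.2],[0,0,0,0,0.1],[0,0,5,0,0.0],[0,0,5,0,0]]' 8
python3 - <<'E'
from meas import *
s=read_camera("side");np.save("side2.npy",s)
P=s[230:300,350:430];cv2.imwrite("pics/hubin.png",cv2.resize(P,(480,420),interpolation=cv2.INTER_CUBIC)[:,:,::-1])
E
```

```text
t: 8.45
tool_pos: [0.4724, -0.0089, 0.2228]
orientation: [-2.896, -1.216, -0.001]
force: [-3.6, 0.3, 11.3]
opening: 0.0255
gripper_force: 8.0
t: 9.07
tool_pos: [0.4716, -0.0092, 0.3221]
orientation: [-2.896, -1.215, 0.003]
force: [0.6, 0.1, 0.3]
opening: 0.071
gripper_force: 0.0
```

View pics/hubin.png

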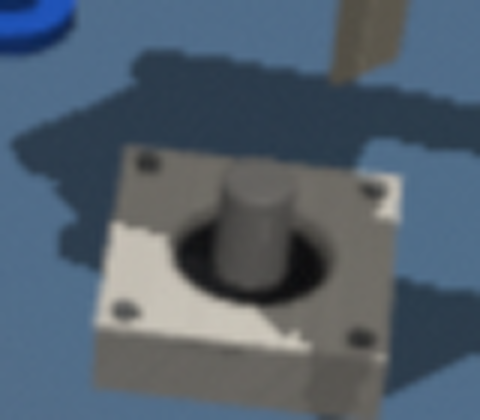

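The hub is seated flat in the pocket, with the post upright at crop position (255,225). Spacer next.

```bash
python3 -m handwheel '[[0.3,-5,0,0,0],[0.3,-6,0,0,0],[0.3,-6,-2,0,0],[0.3,-5,-3,0,0],[0.3,-2.4,-5,0,0],[0,0,-2,0,0],[0,0,-0.8,0,0],[0,0,0,0,0.6],[0,0,0,0,0.6],[0,0,0,0,0.6]]' 5; python3 -m handwheel '[[0,0,0,0,0.7],[0,0,0,0,0.7]]' 5
```

```text
t: 10.38
tool_pos: [0.4878, -0.2526, 0.1954]
orientation: [2.895, 1.216, 0.002]
force: [0.0, 0.3, 0.4]
opening: 0.0675
gripper_force: 0.0
t: 10.62
tool_pos: [0.4873, -0.2526, 0.1945]
orientation: [2.896, 1.216, 0.001]
force: [-0.2, 1.1, 2.4]
opening: 0.0504
gripper_force: 5.0
```

```bash
python3 -m handwheel '[[0,0,0,0,0.3],[0,0,0,0.185,0.2],[0,0,0,0.185,0.2],[0,0,0,0.185,0.2],[0,0,0,0.185,0.2],[0,0,0,0.185,0.2],[0,0,0,0.185,0.2],[0,0,0,0.185,0.2],[0,0,0,0.185,0.2],[0,0,0,0.09,0.2]]' 5; python3 -m handwheel '[[0,0,0,0,0.7],[0,0,0,0,0.7],[0,0,0,0,0.7],[0,0,0,0,0.7]]' 12
```

```text
t: 11.88
tool_pos: [0.487, -0.2525, 0.1938]
orientation: [-1.183, -2.91, -0.0]
force: [0.1, -0.2, 0.5]
opening: 0.0744
gripper_force: 0.0
t: 12.38
tool_pos: [0.4871, -0.2526, 0.1939]
orientation: [-1.191, -2.907, 0.0]
force: [-1.1, -0.8, -0.7]
opening: 0.0523
gripper_force: 12.0
```

```bash
python3 -m handwheel '[[0,0,4,0,0.8],[0,0,5,0,0.8],[-0.3,5,0,0,0.8],[-0.3,6,0,0,0.8],[-0.3,6,0,0,0.8],[-0.3,5,0,0,0.8],[-0.27,2.37,0,0,0.8],[0,0,-1,0,0.8],[0,0,0,0,0.8],[0,0,0,0,0.8]]' 20
python3 - <<'E'
from meas import *
s=read_camera("side");np.save("side3.npy",s)
P=s[215:300,350:430];cv2.imwrite("pics/ring.png",cv2.resize(P,(480,510),interpolation=cv2.INTER_CUBIC)[:,:,::-1])
E
```

```text
t: 13.62
tool_pos: [0.4724, -0.0098, 0.2737]
orientation: [-1.192, -2.906, 0.001]
force: [0.9, 0.0, -2.0]
opening: 0.0515
gripper_force: 20.0
```

View pics/ring.png

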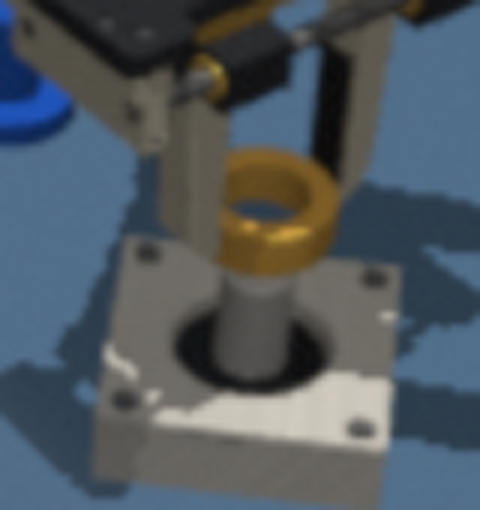

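The ring hangs level above the post. Its right edge is at about crop column 340 and the post centre at about 253. I'll check the lateral alignment numerically.

```bash
python3 - <<'E'
from meas import *
s=np.load("side3.npy");S=cv2.cvtColor(s,cv2.COLOR_RGB2HSV)
a=np.linspace(0,2*np.pi,200)
def ext(x,y,r,zs):
    P=np.array([px("side",[x+r*np.cos(k),y+r*np.sin(k),z]) for k in a for z in zs])+.5
    return P.min(0).round(1),P.max(0).round(1)
m=(S[...,0]>8)&(S[...,0]<30)&(S[...,1]>120)
c=blob(m,(396,250),16);print("ring",cv2.boundingRect(c)); x,y,w,h=cv2.boundingRect(c);print("right",x+w,"top",y,"bottom",y+h)
print("pred",ext(.4724,-.0095,.026,(.0798,.0978)))
# post in side2 : sat/brightness row profile
s2=np.load("side2.npy").astype(int)
for v in (262,266,270): print(s2[v,380:405].sum(1)//3)
print("pred post",[px("side",[.4724+d,-.0092,z])+.5 for z in(.045,) for d in(-.013,.013)])
E
```

```text
ring (387, 240, 19, 21)
right 406 top 240 bottom 261
pred (array([381.5, 239.9]), array([407.6, 262.5]))
[106 105 106 106 106 104  89  69  81  90  97 100 101 101 101 102 101  96
  92  97 107 108 107 106 106]
[ 99  90  81  77  71  58  55  62  69  74  76  79  81  83  84  80  75  73
  74  82  88  95 100 104 106]
[38 23 20 19 20 34 54 65 71 76 77 80 81 83 82 77 72 63 38 19 23 39 57 66
 79]
pred post [array([398.98402607, 268.12036991]), array([386.63289119, 266.55142227])]
```

```bash
python3 -m handwheel '[[0,0.05,-1,0,0.8],[0,0,-1,0,0.8],[0,0,-0.5,0,0.8],[0,0,0,0,0.8]]' 20;python3 -m handwheel '[[0,0,-1,0,0.8],[0,0,-0.7,0,0.8],[0,0,-0.5,0,0.8],[0,0,0,0,0.8]]' 20
```

```text
t: 14.18
tool_pos: [0.4721, -0.0083, 0.2482]
orientation: [-1.189, -2.906, 0.001]
force: [0.1, 0.4, -1.3]
opening: 0.0518
gripper_force: 20.0
t: 14.68
tool_pos: [0.4721, -0.0083, 0.2264]
orientation: [-1.189, -2.907, 0.0]
force: [1.2, -0.4, -1.0]
opening: 0.0518
gripper_force: 20.0
```

```bash
python3 -m handwheel '[[0,0,-0.4,0,0.8],[0,0,-0.3,0,0.8],[0,0,-0.1,0,0.8],[0,0,0,0,0.8]]' 12
```

```text
t: 15.18
tool_pos: [0.4724, -0.0084, 0.2189]
orientation: [-1.19, -2.907, 0.0]
force: [-0.3, 0.3, -2.3]
opening: 0.0521
gripper_force: 12.0
```

```bash
python3 -m handwheel '[[0,0,-0.1,0,0.8],[0,0,-0.1,0,0.8],[0,0,0,0,0.8]]' 8; python3 -m handwheel '[[0,0,0,0,0.3],[0,0,0,0,0.2],[0,0,0,0,0.1],[0,0,5,0,0.0],[0,0,5,0,0]]' 8
python3 - <<'E'
from meas import *
s=read_camera("side");np.save("side4.npy",s)
P=s[215:300,350:430];cv2.imwrite("pics/ring2.png",cv2.resize(P,(480,510),interpolation=cv2.INTER_CUBIC)[:,:,::-1])
E
```

```text
t: 15.55
tool_pos: [0.4726, -0.0084, 0.2178]
orientation: [1.19, 2.907, -0.0]
force: [-3.0, -0.2, 6.7]
opening: 0.0521
gripper_force: 8.0
t: 16.18
tool_pos: [0.4719, -0.0083, 0.3174]
orientation: [-1.189, -2.906, 0.001]
force: [0.6, -0.6, -0.3]
opening: 0.092
gripper_force: 0.0
```

View pics/ring2.png

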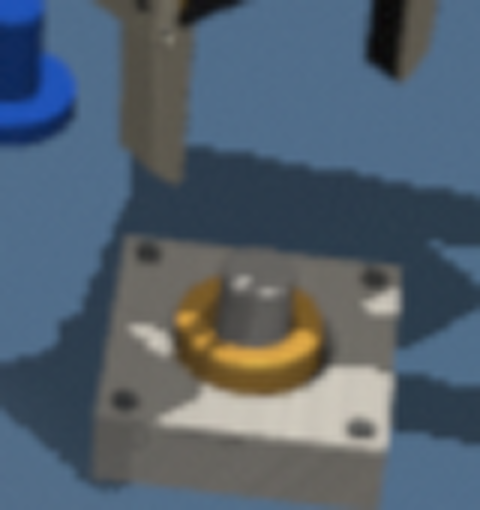

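The ring is down over the post, standing out of the fixture as it should, and the tool reached z 0.218, the expected seated height. Next is the cap. The moves can't tilt the tool, so I'll grip near the hole end and let the heavier solid end swing down.

```bash
python3 -m handwheel '[[0.3,5,0,0.06,0],[0.3,6,0,0.06,0],[0.3,6,0,0.06,0],[0.3,6,0,0.06,0],[0.3,6,0,0.06,0],[0,0.2,0,0,0],[0,0,0,0,0]]' 8
python3 - <<'E'
from meas import *
from scipy.spatial.transform import Rotation as R
s=readout.read_state();y=R.from_rotvec(s["orientation"]).as_matrix()[:,1];print(s["tool_pos"],np.degrees(np.arctan2(y[1],y[0])),s["q"])
E
```

```text
t: 17.1
tool_pos: [0.4872, 0.2837, 0.3164]
orientation: [-0.741, -3.053, 0.002]
force: [0.1, 0.3, 0.5]
opening: 0.0933
gripper_force: 0.0
[0.4872022  0.2836681  0.31643629] 62.72141414667154 [ 4.36469034e-01  9.21870148e-02  1.69283471e+00 -4.63592986e-04
  1.35754838e+00 -6.58127694e-01]
```

```bash
python3 -m handwheel '[[0,0,-4,0,0],[0,0,-4,0,0],[0,0,-1.6,0,0],[0,0,0,0,0.6],[0,0,0,0,0.8],[0,0,0,0,0.8],[0,0,0,0,0.8],[0,0,0,0,0.8],[0,0,0,0,0.8]]' 10
```

```text
t: 18.23
tool_pos: [0.4867, 0.2828, 0.2209]
orientation: [-0.741, -3.051, 0.005]
force: [-6.9, -8.1, 7.5]
opening: 0.0422
gripper_force: 10.0
```

```bash
python3 -m handwheel '[[0,0,2,0,0.8],[0,0,4,0,0.8],[0,0,4,0,0.8],[0,0,0,0,0.8]]' 10;  python3 -m handwheel '[[0,0,0,0,0.8],[0,0,0,0,0.8],[0,0,0,0,0.8],[0,0,0,0,0.8]]' 3
python3 - <<'E'
from meas import *
s=read_camera("side");np.save("side5.npy",s);print(px("side",[.487,.283,.15]))
P=s[270:430,260:460];cv2.imwrite("pics/cap1.png",cv2.resize(P,(700,560),interpolation=cv2.INTER_CUBIC)[:,:,::-1])
E
```

```text
t: 18.73
tool_pos: [0.4889, 0.2845, 0.3266]
orientation: [0.74, 3.046, 0.009]
force: [0.9, -0.1, -2.1]
opening: 0.0423
gripper_force: 10.0
t: 19.23
tool_pos: [0.4872, 0.2836, 0.3202]
orientation: [-0.742, -3.052, 0.001]
force: [0.8, -0.2, -1.3]
opening: 0.0428
gripper_force: 3.0
[370.83522449 330.36562983]
```

View pics/cap1.png

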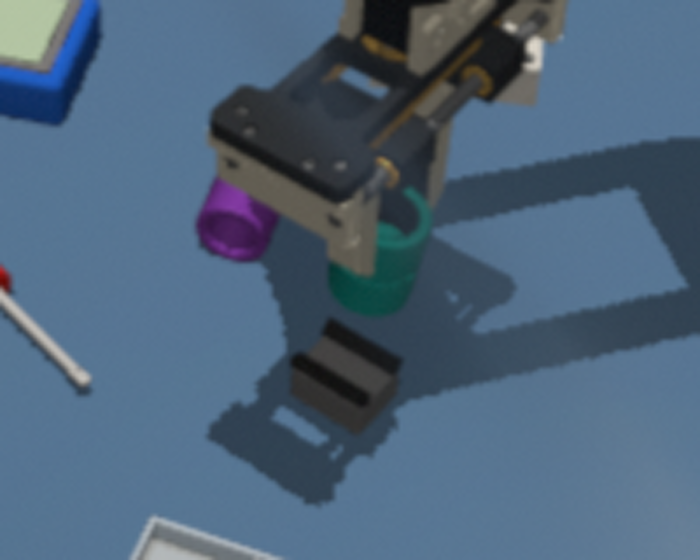

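The cap swung hole up, with its dark mouth ringed in teal at crop (410,210). To square it exactly I'll set its flat end lightly on a clear patch of bench and then grip it firmly.

```bash
python3 -m handwheel '[[-1.5,-3,0,0,0.8],[-2,-4.2,0,0,0.8],[-2.2,-4.2,0,0,0.8],[0,0,-3,0,0.8],[0,0,-3,0,0.8],[0,0,-2,0,0.8],[0,0,0,0,0.8],[0,0,0,0,0.8]]' 10;  python3 -m handwheel '[[0,0,-0.4,0,0.8],[0,0,-0.4,0,0.8],[0,0,-0.2,0,0.8],[0,0,0,0,0.8]]' 3
```

```text
t: 20.27
tool_pos: [0.4308, 0.1698, 0.2419]
orientation: [0.742, 3.052, 0.001]
force: [-0.2, 0.3, -1.6]
opening: 0.042
gripper_force: 10.0
t: 20.78
tool_pos: [0.4303, 0.1696, 0.2308]
orientation: [-0.742, -3.052, 0.0]
force: [0.5, 0.4, -1.7]
opening: 0.0423
gripper_force: 3.0
```

```bash
python3 -m handwheel '[[0,0,-0.3,0,0.8],[0,0,-0.3,0,0.8],[0,0,-0.2,0,0.8],[0,0,0,0,0.8]]' 3;python3 -m handwheel '[[0,0,-0.2,0,0.8],[0,0,-0.2,0,0.8],[0,0,0,0,0.8]]' 3
```

```text
t: 21.28
tool_pos: [0.4307, 0.1697, 0.2233]
orientation: [0.742, 3.052, 0.001]
force: [2.5, -1.5, 3.9]
opening: 0.0428
gripper_force: 3.0
t: 21.65
tool_pos: [0.4303, 0.1697, 0.2188]
orientation: [-0.742, -3.053, 0.0]
force: [2.4, 0.0, 3.0]
opening: 0.0427
gripper_force: 3.0
```

```bash
python3 -m handwheel '[[0,0,0,0,0.46],[0,0,0,0,0.46],[0,0,0,0,0.44],[0,0,-0.6,0,0.44],[0,0,-0.6,0,0.44],[0,0,0,0,0.44]]' 3; python3 -m handwheel '[[0,0,0,0,0.7],[0,0,0,0,0.8],[0,0,0,0,0.8],[0,0,0,0,0.8]]' 15;  python3 -m handwheel '[[0,0,0.5,0,0.8],[0,0,3,0,0.8],[0,0,5,0,0.8],[0,0,5,0,0.8],[0,0,4,0,0.8],[0,0,3,0,0.8],[0,0,0,0,0.8],[0,0,0,0,0.8]]' 25
python3 - <<'E'
from meas import *
s=read_camera("side");t=read_camera("top");c=px("side",[.43,.17,.2]).astype(int);print(c)
P=s[c[1]-60:c[1]+60,c[0]-60:c[0]+60];Q=s[210:310,340:440]
cv2.imwrite("pics/fin.png",np.hstack([cv2.resize(x,(400,400),interpolation=cv2.INTER_CUBIC) for x in(P,Q)])[:,:,::-1]); cv2.imwrite("pics/finall.png",np.hstack([cv2.resize(x,(400,300)) for x in(s,t)])[:,:,::-1])
print(readout.read_state()["tool_pos"])
E
```

```text
t: 22.4
tool_pos: [0.4299, 0.1695, 0.2061]
orientation: [-0.742, -3.051, 0.001]
force: [-0.2, -0.4, 0.6]
opening: 0.0521
gripper_force: 0.0
t: 22.9
tool_pos: [0.4304, 0.1697, 0.207]
orientation: [0.742, 3.053, 0.0]
force: [0.6, 1.2, -1.4]
opening: 0.0418
gripper_force: 14.7
t: 23.9
tool_pos: [0.4301, 0.1696, 0.4107]
orientation: [-0.742, -3.052, 0.001]
force: [0.6, -1.0, -1.9]
opening: 0.0418
gripper_force: 24.5
[413 267]
[0.42995551 0.16951171 0.40997628]
```

View pics/fin.png

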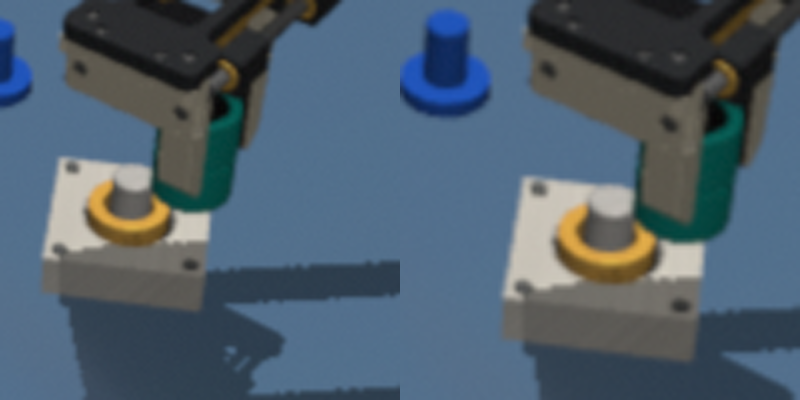

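View pics/finall.png

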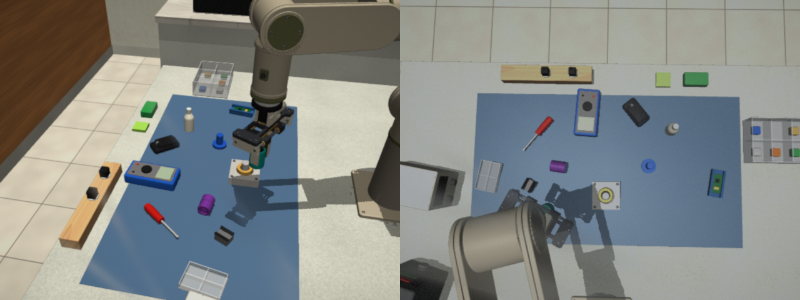

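The cap is held upright with its hole up, its middle about 23 cm above the bench. The hub and ring are still seated, and the bystanders have not moved.

```bash
python3 -c "
from plant import job
print(job.close_job())"
```

```text
the job is handed in; nothing more can be done
None
```

Job handed in at about 24 s of the 61 s limit: the hub and spacer ring are seated in the fixture pocket, and the teal cap is held still and clear, hole straight up, with its middle about 23 cm above the bench.

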